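Steady a rocking dental surveyor with a wedge

ROBOT

A 6-joint arm with a two-finger parallel gripper is mounted at the origin on the work surface. World frame = base frame: x ahead of the robot, y to its left, z up, the work surface at z = 0. Lengths are in m, angles in rad, forces in N, time in s.
With the tool pointing down it reaches from about 0.275 to 0.725 m from the base axis. Payload 15.9 kg.
Tool frame: the origin (TCP) lies midway between the tips of the shut fingers; the grasp point (between the pads) lies hold_point_z behind it (hold_point_z is the distance from the TCP to the grasp point, in m); z points along the fingers, y is the line along which they close (so a half turn about z gives the same grasp; the last joint's range is limited). The gripper opens to 85 mm and grips with 20 to 120 N. Pads are 22 mm wide; open, the fingers measure 114 mm over their backs; the gripper's body (76 mm by 85 mm) begins 54 mm behind the grasp point. The pads swing forward as they close: fully open they stand 13 mm farther back than shut.
Start: joints at [1.318, 0.213, -0.034, 1.323, 0, 1.571], TCP at [0.125, 0.484, 0.231] pointing down, gripper open.
Joint ranges: [-2.98, 2.98], [-0.74, 1.72], [-1.14, 1.35], [-2.1, 2.04], [-1.57, 1.44], [-3.14, 3.14]. Speed limits (rad/s): [1.89, 1.89, 2.39, 2.57, 3.14, 3.14].

INTERFACE

Orientations are given as [roll, pitch, yaw] about the fixed x, y, z axes, in that order (R = Rz(yaw) Ry(pitch) Rx(roll)).
In Python, from rig import state, snapshot, finish_job, cut_out, hold_point_z gives the robot as it stands.
- The arm moves only by the tool send_rows, never from a script. Its argument "series" is a list of rows, each a list of 6 numbers: the shift along the tool's x, y, z in cm, then the turn, a rotation vector about the tool's x, y, z in rad. In form: [[dx, dy, dz, rx, ry, rz], ...]. A call has 1 to 20 rows; each row is the pose to reach, as a shift and turn from the pose commanded when the call began, along the tool's axes at that moment; what a row does not reach only later rows make up. A row lasts 1/12 s, in which the tool goes at most 41.7 mm and 7.16 degrees, less where a joint would pass 70% of its speed; a pose out of reach is approached as far as the arm can. A call with a gripper value outside its range is refused whole. "jaw" is the finger opening in cm, from 0 to 8.54, set as the call begins (left out, the last holds). The fingers move at their own pace and stop on an object; "force" is the grip in N (left out, the last holds). Time passes only in rows, so rows that repeat a pose let the fingers close. It gives the time, the measured TCP pose, the force, the opening and the grip force at its end, in the units of the state.
- state(): the state, without advancing time (a new reading comes with each control period).
- snapshot(name): name is "side" or "top"; returns a dict with "frame" (480x640x3 uint8, blue, green, red), "range_z" (480x640 float32, m along the optical axis (not along the pixel's ray), 0 where there is no reading), "fovy" (degrees; the focal length in pixels is half the picture's height over the tangent of half this angle, whatever the lens; pixels are square), "cx", "cy" (the principal point, pixels), "k1" (the pictures are not rectified: a ray, as slopes to the right and down, at radius r is drawn at 1 + k1 r^2 times it, then the intrinsics apply), "cam_to_world" (4x4, takes a point from camera to world coordinates). Camera axes: x right, y up, looking along -z (the intrinsics and any distortion apply to the point x, -y, -z); pixel columns grow to the right and rows downward; lengths in m; the calibration is good to about 2 mm. A picture is of the moment at which its call begins.
- finish_job(): hands the job in; it is judged then, once.
Trained networks look in the newest picture that a camera, given by its name, has taken for a name from the list of things; names that differ only in an ending like _2 or _b are one class to them, and where a whole thing is asked for, a point or a joint stands for the part that bears it (a point fixed in the world has none). Each returns a list of dicts, best first, with "conf" (0 to 1); they miss things now and then, are a little off and sometimes report something else, mostly with a low value. They report only what shows in the picture. A call takes as long as a camera call. They do not tell look-alikes from the thing itself.
- cut_out(name, camera): "mask" (480x640 bool, what is visible of it) and "bbox" ([left, top, right, bottom] in pixels, round what is visible of it).
The state is a dict: "time": time; "joints": joint angles; "qvel": joint speeds; "effort": joint torques, N m; "eef_pos": TCP position; "ee_rot": TCP orientation; "contact_force": force on the tool from outside, world axes, zero at the start; "wrist_torque": the same for the moment, N m; "gripper_width": finger opening in m; "gripper_force": force on a finger pad.
Only numpy, scipy, OpenCV 4.12 (cv2) and the standard library are available. Lean on these libraries where they do the work, as an engineer would, in place of code of your own. Each camera call takes 0.05 s, during which the arm holds its last target. There are 200 camera calls.

TASK

The dental surveyor rocks because the foot at its front left corner (column at the back) has lost its rubber pad. With the fingertips, push the red wedge along the bench, thin end first, squarely under that foot until it bears firmly and the base still stands level; then press down firmly on that corner of the base to check that it no longer rocks, and leave. Do not grip or lift the wedge, do not shove the surveyor about, and leave the other things where they are.

Things in the scene. Friction and masses are not known exactly. Their poses are not given: they have to be found in the camera images.
- surveyor: Dental surveyor, loose, 3.9 to 5.3 kg: pale cast base 224 x 194 mm over its corner ears, between 26 and 42 mm above the bench; column at the back, tilting table (80 mm diameter) with a stone model (126 mm high) in the middle, cross arm and spindle above to 391 mm. Origin: base centre at bench level; +x to the back, +y to its left. Feet at x +-90, y +-75 mm. A push over about 14 N shifts it.
- short_foot (a point): Centre of the flat sole of the bare steel stud (20 mm diameter) at the front left corner (x -90, y +75 mm), 8 mm above the bench; the other three feet stand on 8 mm rubber pads.
- corner (a point): Top of the round ear (44 mm diameter) right above that stud, 42 mm above the bench: the place to press. Unwedged, about 4 N down here tips the base onto the stud (0.07 rad).
- wedge: Loose red plastic wedge, 40 g, 100 mm long, 36 mm wide, flat underneath, even slope from 2 mm thick at the toe to 16 mm at the heel. Origin: centre of its underside (centre of mass 13 mm nearer the heel); +x to the toe. Slides with under 1 N; touches the stud when the foot's centre is about 16 mm ahead of its origin; then the push rises within 2 mm: 5 to 12 N seats it and it stays, more shoves the surveyor.
- wedge_heel (a point): Middle of the upright back face of the wedge (36 mm wide, 16 mm high), the face to push, 8 mm above the bench.
- beaker: Bystander: glass beaker, 62 mm diameter, 66 mm high. Origin: centre of its underside.
- wax_tin: Bystander: grey tin with blue wax, 72 mm diameter, 56 mm high. Origin: centre of its underside.
- former: Bystander: orange ring, 66 mm diameter, 50 mm high. Origin: centre of its underside.
- stone_model: Bystander: yellowish stone model of a dental arch, 56 x 54 mm, 38 mm high. Origin: centre of its underside.
- wire_spool: Bystander: green wax wire spool standing on its flange, 66 mm diameter, 45 mm high. Origin: centre of its underside.
- carver: Bystander: black wax carver lying flat, 148 mm long, 10 mm thick. Origin: on the bench under the middle of its handle; the blade points to its +x.
There are look-alikes about, which are no part of the job. Of the things like the wedge, leave any that is blue; of the rest the larger one is meant.

How it is judged:
By the outcome, as a careful person would: the job done as asked, in the order asked, and still so for the second after the job is handed in, with the robot touching nothing.
It also fails if it takes over 51 s, if anything falls off the work surface, if the arm or the gripper's body presses on something with over 40 N, if the wrist force passes 120 N, or if a joint passes its speed limit or range.

## Working session

There is one attempt and no reset: what is moved stays moved. The work goes in short steps, Python scripts to look and compute and a tool call to move; the robot and the scene stay as the last step left them, time stands still between calls to the robot, and variables do not carry over. Pictures are saved under pics/ and viewed, at most 10 in all, crops included, and the job is handed in when it is done.

Besides the shell and the picture viewer there is one more tool, called after "Request:" by a JSON object that holds its "op" and its "data". send_rows: Moves the arm, as the interface text tells. Its arguments: {"type":"object","properties":{"series":{"type":"array","items":{"type":"array","items":{"type":"number"}}},"jaw":{"type":"number"},"force":{"type":"number"}},"required":["series"]}

```bash
ls; mkdir -p pics; cat > h.py <<'E'
import numpy as np, cv2
from rig import state, snapshot, finish_job, cut_out, hold_point_z
def cam(s):
    f=240/np.tan(np.radians(s["fovy"])/2)
    return np.array([[f,0,s["cx"]],[0,f,s["cy"]],[0,0,1.]]), np.array([s["k1"],0,0,0.])
def cloud(s):
    "world xyz for each pixel (480,640,3), nan where no range"
    K,d=cam(s); u,v=np.meshgrid(np.arange(640.),np.arange(480.))
    p=cv2.undistortPoints(np.stack([u,v],-1).reshape(-1,1,2),K,d).reshape(480,640,2)
    z=np.where(s["range_z"]>0,s["range_z"],np.nan)
    P=np.stack([p[...,0]*z,-p[...,1]*z,-z],-1)
    T=np.array(s["cam_to_world"]); return P@T[:3,:3].T+T[:3,3]
def proj(s,P):
    K,d=cam(s);T=np.linalg.inv(np.array(s["cam_to_world"]));p=np.atleast_2d(P)@T[:3,:3].T+T[:3,3]
    return cv2.projectPoints((p*[1,-1,-1])[:,None],np.zeros(3),np.zeros(3),K,d)[0].reshape(-1,2)
E
python3 - <<'E'
from h import *
st=state();print(st,hold_point_z)
for n in("top","side"):
    s=snapshot(n);cv2.imwrite(f"pics/{n}0.png",s["frame"]);np.savez(f"{n}0.npz",**s);C=cloud(s)
    print(n,np.array(s["cam_to_world"])[:3,3])
    for k in("surveyor","wedge","beaker","wax_tin","former","stone_model","wire_spool","carver"):
        for r in cut_out(k,n)[:4]:
            q=C[r["mask"]];print(k,round(r["conf"],2),np.round(r["bbox"]).astype(int),np.round(np.nanmedian(q,0),3),np.round(np.nanpercentile(q,98,axis=0),3),np.round(np.nanpercentile(q,2,axis=0),3))
E
```

```text
pics
{'time': 0.0, 'joints': array([ 1.31801394e+00,  2.13398303e-01, -3.50588781e-02,  1.32350744e+00,
       -2.16753636e-05,  1.57078479e+00]), 'qvel': array([-0.00026052,  0.00255591, -0.00027086,  0.0018349 ,  0.00010321,
        0.00148879]), 'effort': array([-1.35133283e-03, -6.86153555e+01,  4.87122917e+01,  1.72734435e-02,
       -1.26272785e-04,  1.42191163e-05]), 'eef_pos': array([0.1249697 , 0.48377407, 0.2307952 ]), 'ee_rot': array([-3.14042436e+00,  2.16618669e-05,  2.88882184e+00]), 'contact_force': array([-0.38083102,  0.31094986, -0.13319123]), 'wrist_torque': array([ 0.03415718,  0.00299453, -0.00392038]), 'gripper_force': 0.0, 'gripper_width': 0.08549298413462704} 0.0187
top [0.44773439 0.02298527 0.96449102]
surveyor 0.91 [332  96 428 257] [ 0.614 -0.085  0.044] [ 0.72  -0.009  0.39 ] [ 0.515 -0.176  0.036]
surveyor 0.39 [256 244 311 271] [0.504 0.107 0.009] [0.527 0.156 0.018] [0.48  0.061 0.001]
wedge 0.93 [273 291 316 333] [0.392 0.087 0.01 ] [0.434 0.119 0.018] [0.348 0.055 0.001]
wedge 0.85 [258 244 311 271] [0.503 0.107 0.01 ] [0.529 0.153 0.017] [0.48  0.06
[... 965 characters left out ...]
009] [0.531 0.155 0.017] [0.483 0.061 0.   ]
wedge 0.7 [329 198 353 211] [0.607 0.138 0.005] [0.637 0.156 0.012] [ 0.574  0.12  -0.   ]
wedge 0.6 [254 227 290 264] [0.392 0.087 0.008] [0.438 0.121 0.016] [ 0.349  0.054 -0.   ]
beaker 0.96 [320 125 343 162] [0.689 0.326 0.044] [0.72  0.367 0.067] [0.664 0.307 0.   ]
wax_tin 0.8 [420 350 464 394] [ 0.526 -0.387  0.047] [ 0.563 -0.35   0.056] [ 0.501 -0.414  0.001]
former 0.8 [270 128 298 155] [0.58  0.413 0.032] [0.61  0.458 0.051] [0.549 0.393 0.003]
wire_spool 0.81 [226 149 254 181] [0.427 0.383 0.041] [0.461 0.427 0.048] [ 0.4    0.363 -0.001]
carver 0.58 [302 337 346 393] [ 0.358 -0.263  0.009] [ 0.368 -0.179  0.013] [ 0.348 -0.32   0.003]
```

```bash
python3 - <<'E'
import cv2,numpy as np
a=cv2.imread("pics/top0.png")[80:350,230:470];cv2.imwrite("pics/crop1.png",cv2.resize(a,None,fx=2.2,fy=2.2,interpolation=cv2.INTER_CUBIC))
E
```

```text
(no output)
```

View pics/crop1.png

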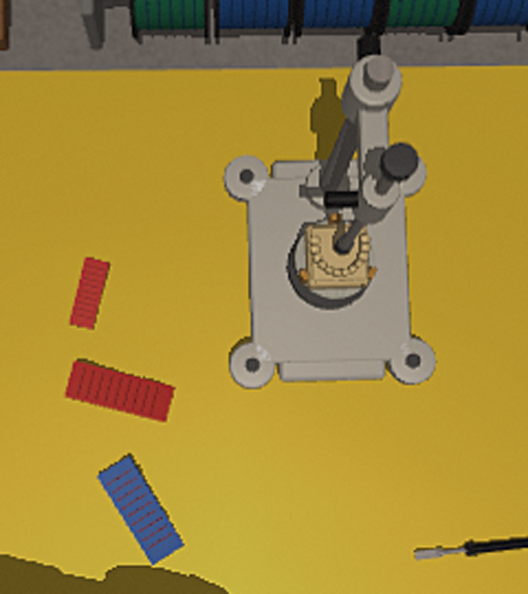

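View pics/side0.png

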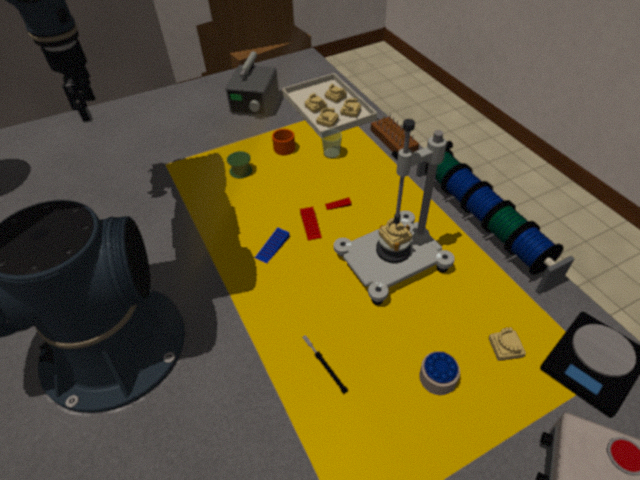

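Candidates (top picture): small red wedge (271,212), large red wedge (285,257), blue wedge (294,312). By the description I want the large red one at (285,257), and the crop confirms it. The column is at the far side (+x), so the front left ear is at top pixel (344,245).

```bash
python3 - <<'E'
from h import *
for n in("top","side"):
    s=dict(np.load(f"{n}0.npz"));C=cloud(s);hsv=cv2.cvtColor(s["frame"],cv2.COLOR_BGR2HSV)
    red=((hsv[...,0]<8)|(hsv[...,0]>172))&(hsv[...,1]>120)&(hsv[...,2]>50)
    box=(abs(C[...,0]-.505)<.06)&(abs(C[...,1]-.107)<.07)&(C[...,0]<.56)
    m=(red&box)
    nl,l,stt,_=cv2.connectedComponentsWithStats(m.astype(np.uint8));i=1+np.argmax(stt[1:,4]);m=l==i
    q=C[m];q=q[np.isfinite(q).all(1)]
    (cx,cy),(w,h),a=r=cv2.minAreaRect((q[:,:2]*1000).astype(np.float32));print(n,len(q),"rect",cx,cy,w,h,a);print(cv2.boxPoints(r))
    A=np.c_[q[:,:2]-q[:,:2].mean(0),np.ones(len(q))];g=np.linalg.lstsq(A,q[:,2],rcond=None)[0];print("grad",g,np.degrees(np.arctan2(-g[1],-g[0])))
    # ears
    P=C[...,2]; b=(P>.034)&(P<.05)&(abs(C[...,0]-.615)<.14)&(abs(C[...,1]+.09)<.13)
    q=C[b];(cx,cy),(w,h),a=cv2.minAreaRect((q[:,:2]*1000).astype(np.float32));print("base",cx,cy,w,h,a,np.percentile(q[:,2],[5,50,95]))
    # dark studs on ears
    for ex,ey in((.525,-.015),(.525,-.165),(.705,-.015),(.705,-.165)):
        e=b&(np.hypot(C[...,0]-ex,C[...,1]-ey)<.03)
        d=e&(hsv[...,2]<110);qq=C[e]
        print(ex,ey,"ear mid",qq.mean(0).round(4),"dark",d.sum(),C[d].mean(0).round(4) if d.any() else "")
E
```

```text
top 767 rect 505.0162353515625 107.68098449707031 99.07426452636719 35.04917907714844 75.77918243408203
[[475.85938   63.96694 ]
 [509.8345    55.356773]
 [534.1731   151.39502 ]
 [500.19797  160.00519 ]]
grad [0.02319864 0.13727026 0.00954964] -99.5923377887946
base 616.6364135742188 -92.84703826904297 221.57339477539062 191.60484313964844 0.8327088952064514 [0.03903696 0.04215938 0.04496665]
0.525 -0.015 ear mid [ 0.5277 -0.021   0.0423] dark 41 [ 0.5292 -0.0199  0.0425]
0.525 -0.165 ear mid [ 0.5303 -0.1635  0.042 ] dark 49 [ 0.5266 -0.1646  0.0418]
0.705 -0.015 ear mid [ 0.702  -0.019   0.0421] dark 50 [ 0.7013 -0.0133  0.0418]
0.705 -0.165 ear mid [ 0.6973 -0.1732  0.0417] dark 4 [ 0.6988 -0.1712  0.0419]
side 390 rect 505.9555969238281 108.83626556396484 99.78416442871094 33.1980094909668 75.98468780517578
[[477.76782  64.44939]
 [509.97757  56.40945]
 [534.1434  153.22314]
 [501.93362 161.26308]]
grad [0.03550352 0.13386651 0.00892552] -104.85377977097386
base 619.7922973632812 -91.99829864501953 222.90673828125 194.1538543701172 1.3102744817733765 [0.03802729 0.04187375 0.04514002]
0.525 -0.015 ear mid [ 0.5277 -0.0222  0.0413] dark 47 [ 0.5225 -0.0273  0.0397]
0.525 -0.165 ear mid [ 0.5309 -0.1655  0.0414] dark 83 [ 0.5277 -0.1724  0.0396]
0.705 -0.015 ear mid [ 0.7082 -0.0209  0.0419] dark 30 [ 0.7084 -0.0185  0.0417]
0.705 -0.165 ear mid [ 0.7038 -0.1626  0.0416] dark 75 [ 0.7021 -0.1706  0.0394]
```

The wedge's toe points about −104°. The foot is near (0.527, −0.019). Plan:

1. Shut the fingers.
2. Nudge the wedge's side in +x, flush against the finger flank, to square it and line it up with the foot.
3. Push the heel along −y.

Request:
{"op": "send_rows", "data": {"jaw": 0, "series": [[-41.7,-27.3,13,0,0,1.302],[-41.7,-27.3,13,0,0,1.302],[-41.7,-27.3,13,0,0,1.302],[-41.7,-27.3,13,0,0,1.302],[-41.7,-27.3,13,0,0,1.302],[-41.7,-27.3,13,0,0,1.302],[-41.7,-27.3,13,0,0,1.302],[-41.7,-27.3,13,0,0,1.302],[-41.7,-27.3,13,0,0,1.302],[-41.7,-27.3,13,0,0,1.302],[-41.7,-27.3,13,0,0,1.302],[-41.7,-27.3,13,0,0,1.302],[-41.7,-27.3,13,0,0,1.302],[-41.7,-27.3,13,0,0,1.302],[-41.7,-27.3,13,0,0,1.302],[-41.7,-27.3,13,0,0,1.302],[-41.7,-27.3,13,0,0,1.302],[-41.7,-27.3,13,0,0,1.302]]}}

```text
time: 2.4
eef_pos: [0.4602, 0.1163, 0.1017]
ee_rot: [3.141, -0.0, 1.588]
contact_force: [0.1, -0.5, -0.3]
gripper_width: 0.0003
gripper_force: 0.0
```

Request:
{"op": "send_rows", "data": {"series": [[0,0,4,0,0,0],[0,0,7,0,0,0],[0,0,9,0,0,0],[0,0,9.7,0,0,0],[0,0,9.7,0,0,0],[0,0,9.7,0,0,0]]}}

```text
time: 2.9
eef_pos: [0.4608, 0.1159, 0.0052]
ee_rot: [3.141, -0.0, 1.587]
contact_force: [-0.3, 0.8, 0.3]
gripper_width: -0.0001
gripper_force: 0.0
```

```bash
python3 - <<'E'
from h import *
st=state();print(st["eef_pos"],st["contact_force"])
ims=[]
for n in("top","side"):
    s=snapshot(n);c=proj(s,[[.5,.08,.0]])[0].astype(int)
    a=s["frame"][max(c[1]-55,0):c[1]+55,max(c[0]-70,0):c[0]+70];ims.append(cv2.resize(a,(560,440) if 0 else (400,314),interpolation=cv2.INTER_CUBIC))
cv2.imwrite("pics/c2.png",np.hstack(ims))
E
```

```text
[0.46081359 0.11591315 0.00518262] [-0.3401445   0.80106171  0.31186877]
```

View pics/c2.png

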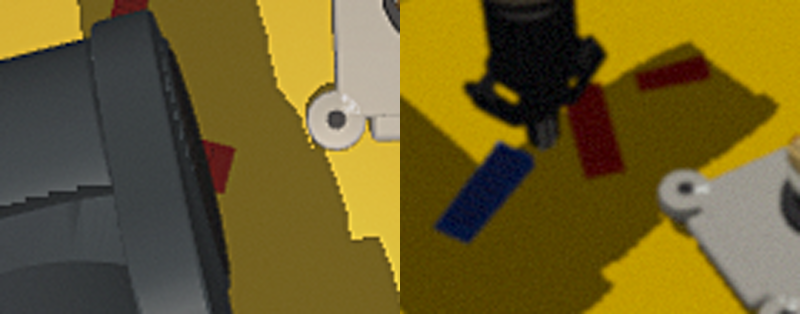

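The left half (top) shows the arm covering most of the scene. The right half (side) shows the fingertips at (543,130), standing between the blue and large red wedges and clear of both. I'll nudge in +x (tool +y).

Request:
{"op": "send_rows", "data": {"series": [[0,0.4,0.1,0,0,0],[0,0.7,0.1,0,0,0],[0,0.9,0.1,0,0,0],[0,1.1,0.1,0,0,0],[0,1.3,0.1,0,0,0],[0,1.5,0.1,0,0,0],[0,1.7,0.1,0,0,0],[0,1.9,0.1,0,0,0],[0,2.1,0.1,0,0,0],[0,2.3,0.1,0,0,0],[0,2.5,0.1,0,0,0],[0,2.7,0.1,0,0,0],[0,2.8,0.1,0,0,0],[0,2.8,0.1,0,0,0]]}}

```text
time: 4.17
eef_pos: [0.4888, 0.1159, 0.0033]
ee_rot: [3.141, -0.0, 1.587]
contact_force: [-0.5, -0.4, 0.1]
gripper_width: 0.0001
gripper_force: 0.1
```

```bash
cat >> h.py <<'E'
def wedge(n="side",c=(.51,.1),s=None,R=.09):
    s=s or snapshot(n);C=cloud(s);hsv=cv2.cvtColor(s["frame"],cv2.COLOR_BGR2HSV)
    red=((hsv[...,0]<8)|(hsv[...,0]>172))&(hsv[...,1]>120)&(hsv[...,2]>35)
    m=red&(np.hypot(C[...,0]-c[0],C[...,1]-c[1])<R)&(C[...,2]<.03)
    nl,l,stt,_=cv2.connectedComponentsWithStats(m.astype(np.uint8));m=l==1+np.argmax(stt[1:,4])
    q=C[m];r=cv2.minAreaRect((q[:,:2]*1000).astype(np.float32))
    print(n,len(q),np.round(r[0],1),np.round(r[1],1),round(r[2],1),cv2.boxPoints(r).round(0).tolist())
    return s,m
E
python3 - <<'E'
from h import *
print(state()["eef_pos"])
wedge("side")
E
```

```text
[0.48875389 0.11592052 0.00329643]
side 310 [513.1 102.1] [89.4 33.3] 73.9 [[485.0, 64.0], [517.0, 55.0], [541.0, 140.0], [510.0, 150.0]]
```

Request:
{"op": "send_rows", "data": {"series": [[0,-0.5,0,0,0,0],[0,-1.0,0,0,0,0],[-1,-1.0,0,0,0,0],[-2.1,-1.0,0,0,0,0],[-2.1,-1.0,0,0,0,0],[-2.1,-0.7,0,0,0,0],[-2.1,-0.5,0,0,0,0],[-2.1,-0.3,0,0,0,0],[-2.1,-0.1,0,0,0,0],[-2.1,0.1,0,0,0,0],[-2.1,0.3,0,0,0,0],[-2.1,0.5,0,0,0,0],[-2.1,0.6,0,0,0,0],[-2.1,0.7,0,0,0,0],[-2.1,0.7,0,0,0,0]]}}

```text
time: 5.47
eef_pos: [0.496, 0.0951, 0.0033]
ee_rot: [3.142, -0.0, 1.587]
contact_force: [-0.2, -0.6, -0.6]
gripper_width: 0.0
gripper_force: 0.0
```

```bash
python3 - <<'E'
from h import *
print(state()["eef_pos"])
s,m=wedge("side")
c=proj(s,[[.5,.08,.0]])[0].astype(int)
cv2.imwrite("pics/c3.png",cv2.resize(s["frame"][c[1]-55:c[1]+55,c[0]-70:c[0]+70],None,fx=5,fy=5,interpolation=cv2.INTER_CUBIC))
E
```

```text
[0.49601595 0.0950607  0.00328981]
side 194 [521.5  93.3] [62.1 33.7] 80.9 [[500.0, 65.0], [533.0, 60.0], [543.0, 121.0], [510.0, 127.0]]
```

View pics/c3.png

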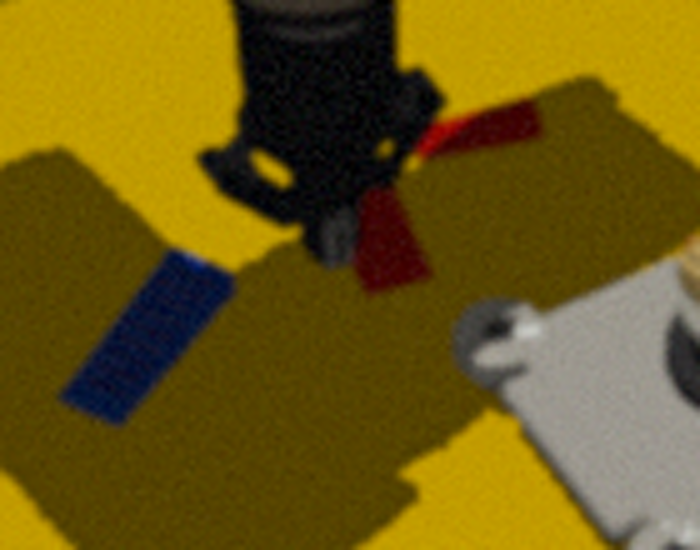

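The side view shows the fingertip at (335,240) against the −x flank of the wedge, and the wedge is turning; its heading is now about −99°. Its centre of mass is already on the foot's line, so a push on the heel with two spread fingertips should square it. I'll go round behind the heel.

Request:
{"op": "send_rows", "data": {"jaw": 1.6, "series": [[0,-0.8,0,0,0,0],[0,-1,-1,0,0,0],[0,-1,-5,0,0,0],[3,0,-5,0,0,0],[6.5,3,-5,0,0,0],[9.5,3,-5,0,0,0],[9.5,3,-5,0,0,0],[9.5,3,-2,0,0,0],[9.5,3,-0.2,0,0,0],[9.5,3,-0.2,0,0,0],[9.5,3,-0.2,0,0,0]]}}

```text
time: 6.43
eef_pos: [0.5234, 0.1903, 0.0056]
ee_rot: [-3.14, 0.001, 1.587]
contact_force: [0.9, -0.1, 1.2]
gripper_width: 0.016
gripper_force: 0.0
```

```bash
python3 - <<'E'
from h import *
print(state()["eef_pos"],state()["gripper_width"],state()["contact_force"])
s,m=wedge("side");s2,m2=wedge("top")
c=proj(s,[[.5,.1,.0]])[0].astype(int)
cv2.imwrite("pics/c4.png",cv2.resize(s["frame"][c[1]-55:c[1]+55,c[0]-70:c[0]+70],None,fx=5,fy=5,interpolation=cv2.INTER_CUBIC))
E
```

```text
[0.52338107 0.19025238 0.00557555] 0.015984260368019906 [ 0.89603392 -0.09542473  1.24724391]
side 395 [524.  110.9] [100.1  33.8] 81.9 [[500.0, 64.0], [534.0, 59.0], [548.0, 158.0], [514.0, 163.0]]
top 762 [523.  110.6] [98.7 35.1] 81.7 [[499.0, 64.0], [533.0, 59.0], [547.0, 157.0], [513.0, 162.0]]
```

View pics/c4.png

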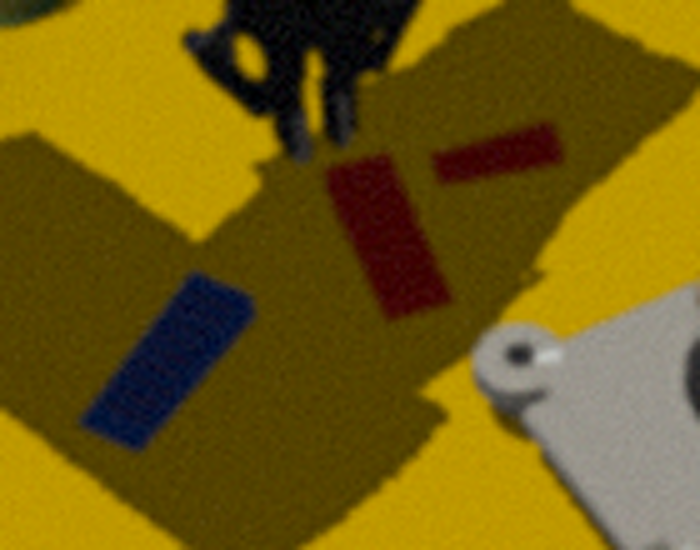

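The side view shows both fingertips at (300,150) and (340,135) behind the heel (360,160). The wedge's toe is at (420,305) and its path to the ear (515,360) is clear. Both cameras agree: origin (0.523, 0.111), heading −98°. I'll push.

Request:
{"op": "send_rows", "data": {"series": [[-0.7,0.1,0,0,0,0],[-1.3,0.1,0,0,0,0],[-1.7,0.1,0,0,0,0],[-2.1,0.1,0,0,0,0],[-2.5,0.1,0,0,0,0],[-2.9,0.1,0,0,0,0],[-3.3,0.1,0,0,0,0],[-3.7,0.1,0,0,0,0],[-4.1,0.1,0,0,0,0],[-4.5,0.1,0,0,0,0],[-4.9,0.1,0,0,0,0],[-5.3,0.1,0,0,0,0],[-5.7,0.1,0,0,0,0],[-6.1,0.1,0,0,0,0],[-6.5,0.1,0,0,0,0],[-6.9,0.1,0,0,0,0],[-7.3,0.1,0,0,0,0],[-7.6,0.1,0,0,0,0],[-7.6,0.1,0,0,0,0]]}}

```text
time: 8.12
eef_pos: [0.5265, 0.1139, 0.0053]
ee_rot: [-3.142, 0.0, 1.586]
contact_force: [0.3, -0.8, -0.5]
gripper_width: 0.0163
gripper_force: 0.0
```

```bash
cat >> h.py <<'E'
def ear(s,c=(.527,-.02)):
    C=cloud(s);b=(abs(C[...,2]-.042)<.005)&(np.hypot(C[...,0]-c[0],C[...,1]-c[1])<.027)
    # outer arc: points farther out than the base edges; algebraic circle with r=22 mm fixed
    from scipy.optimize import least_squares
    q=C[b][:,:2];h=cv2.convexHull((q*1e4).astype(np.float32)).reshape(-1,2)/1e4
    h=h[(h[:,0]<c[0]+.008)|(h[:,1]>c[1]+.008)]
    h=h[(h[:,0]<c[0]+.008)|(h[:,1]>c[1]+.012)]
    r=least_squares(lambda p:np.hypot(*(h-p).T)-.0215,c,loss="soft_l1",f_scale=.001)
    print("ear",r.x.round(4),np.abs(r.fun).mean().round(4),"z",np.nanmedian(C[b][:,2]).round(4))
E
python3 - <<'E'
from h import *
print(state()["eef_pos"],state()["contact_force"])
s,m=wedge("side",(.52,.05));ear(s);s2,m2=wedge("top",(.52,.05))
for n in("top","side"): ear(dict(np.load(n+"0.npz")))
c=proj(s,[[.52,.04,.0]])[0].astype(int)
cv2.imwrite("pics/c5.png",cv2.resize(s["frame"][c[1]-45:c[1]+45,c[0]-60:c[0]+60],None,fx=6,fy=6,interpolation=cv2.INTER_CUBIC))
E
```

```text
[0.52654019 0.11388285 0.00530943] [ 0.2725019  -0.76357226 -0.4584611 ]
side 352 [532.1  60. ] [35.3 95.8] 2.9 [[512.0, 107.0], [517.0, 11.0], [552.0, 13.0], [547.0, 109.0]]
ear [ 0.5286 -0.0198] 0.0016 z 0.0417
top 414 [531.9  30.9] [34.4 56.4] 2.5 [[514.0, 58.0], [516.0, 2.0], [550.0, 3.0], [548.0, 60.0]]
ear [ 0.5261 -0.0204] 0.0011 z 0.0423
ear [ 0.5281 -0.0213] 0.0021 z 0.0418
```

View pics/c5.png

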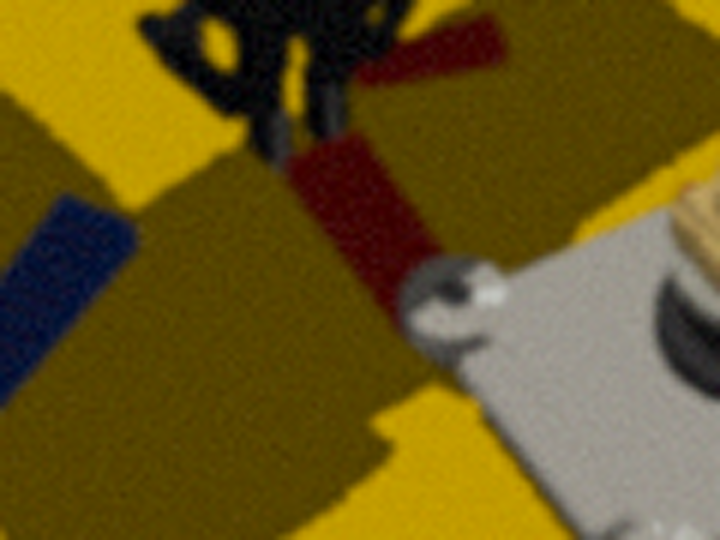

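The side view shows the wedge straightened, with its heel at (325,150) and its toe at (425,290) reaching the ear (455,305). It sits about 6 mm too far in +x, so I'll nudge it back from the other flank before it reaches the stud.

Request:
{"op": "send_rows", "data": {"jaw": 0, "series": [[0.8,0,0,0,0,0],[1,0,-3,0,0,0],[0,2,-5,0,0,0],[-3,4.8,-5,0,0,0],[-5.4,4.8,-5,0,0,0],[-5.4,4.8,-4,0,0,0],[-5.4,4.8,-1.5,0,0,0],[-5.4,4.8,-0.1,0,0,0],[-5.4,4.8,-0.1,0,0,0],[-5.4,4.3,-0.1,0,0,0],[-5.4,3.8,-0.1,0,0,0],[-5.4,3.4,-0.1,0,0,0],[-5.4,3.2,-0.1,0,0,0],[-5.4,3.0,-0.1,0,0,0],[-5.4,2.8,-0.1,0,0,0],[-5.4,2.7,-0.1,0,0,0],[-5.4,2.7,-0.1,0,0,0]]}}

```text
time: 9.63
eef_pos: [0.5543, 0.061, 0.0065]
ee_rot: [3.141, -0.0, 1.587]
contact_force: [0.1, 0.4, -0.8]
gripper_width: 0.0001
gripper_force: 0.0
```

```bash
python3 - <<'E'
from h import *
print(state()["eef_pos"],state()["contact_force"])
s,m=wedge("side",(.52,.05));ear(s);s2,m2=wedge("top",(.52,.05));ear(s2)
E
```

```text
[0.5543422  0.06097566 0.00650227] [ 0.06754714  0.41027201 -0.81961575]
side 344 [529.4  52.9] [35.9 95.4] 2.4 [[509.0, 100.0], [513.0, 4.0], [549.0, 6.0], [545.0, 101.0]]
ear [ 0.5286 -0.0205] 0.001 z 0.0419Traceback (most recent call last):
  File "<stdin>", line 3, in <module>
  File "h.py", line 20, in wedge
    nl,l,stt,_=cv2.connectedComponentsWithStats(m.astype(np.uint8));m=l==1+np.argmax(stt[1:,4])
                                                                           ~~~~~~~~~^^^^^^^^^^^
    return _wrapfunc(a, 'argmax', axis=axis, out=out, **kwds)
    return bound(*args, **kwds)
ValueError: attempt to get argmax of an empty sequence
```

Request:
{"op": "send_rows", "data": {"series": [[0,0.4,0,0,0,0],[-0.8,0.5,0,0,0,0],[-1.6,0.5,0,0,0,0],[-1.6,0.3,0,0,0,0],[-1.6,0.1,0,0,0,0],[-1.6,0,0,0,0,0],[-1.6,-0.1,0,0,0,0],[-1.6,-0.2,0,0,0,0],[-1.6,-0.2,0,0,0,0]]}}

```text
time: 10.48
eef_pos: [0.5524, 0.0451, 0.0063]
ee_rot: [-3.141, -0.0, 1.587]
contact_force: [0.6, 1.1, 0.7]
gripper_width: -0.0001
gripper_force: 0.0
```

```bash
python3 - <<'E'
from h import *
print(state()["eef_pos"],state()["contact_force"])
s,m=wedge("side",(.52,.05));ear(s)
E
```

```text
[0.55241745 0.04511288 0.00632024] [0.58732229 1.08493298 0.65886686]
side 326 [527.   53.2] [35.7 95.1] 2.3 [[507.0, 100.0], [511.0, 5.0], [547.0, 6.0], [543.0, 101.0]]
ear [ 0.5285 -0.0202] 0.0012 z 0.0419
```

Request:
{"op": "send_rows", "data": {"jaw": 1.6, "series": [[0,0.6,0,0,0,0],[0,0.8,-2,0,0,0],[2,0.8,-5,0,0,0],[5.5,-1,-5,0,0,0],[8.5,-2.6,-5,0,0,0],[8.5,-2.6,-5,0,0,0],[8.5,-2.6,-3,0,0,0],[8.5,-2.6,-0.5,0,0,0],[8.5,-2.6,0,0,0,0],[8.5,-2.6,0,0,0,0]]}}

```text
time: 11.37
eef_pos: [0.5242, 0.1293, 0.005]
ee_rot: [-3.138, 0.001, 1.587]
contact_force: [-1.2, -0.2, 0.5]
gripper_width: 0.0158
gripper_force: 0.0
```

Request:
{"op": "send_rows", "data": {"series": [[-0.6,0,0,0,0,0],[-1.2,0,0,0,0,0],[-1.6,0,0,0,0,0],[-2,0,0,0,0,0],[-2.4,0,0,0,0,0],[-2.8,0,0,0,0,0],[-3.2,0,0,0,0,0],[-3.6,0,0,0,0,0],[-4,0,0,0,0,0],[-4.4,0,0,0,0,0],[-4.8,0,0,0,0,0],[-5.2,0,0,0,0,0],[-5.5,0,0,0,0,0],[-5.8,0,0,0,0,0],[-6,0,0,0,0,0],[-6,0,0,0,0,0]]}}

```text
time: 12.7
eef_pos: [0.5262, 0.0691, 0.0063]
ee_rot: [-3.142, 0.0, 1.586]
contact_force: [-0.1, -0.1, -0.2]
gripper_width: 0.016
gripper_force: 0.0
```

```bash
python3 - <<'E'
from h import *
print(state()["eef_pos"],state()["contact_force"])
s,m=wedge("side",(.52,.03));ear(s)
c=proj(s,[[.52,.02,.0]])[0].astype(int)
cv2.imwrite("pics/c6.png",cv2.resize(s["frame"][c[1]-45:c[1]+45,c[0]-60:c[0]+60],None,fx=6,fy=6,interpolation=cv2.INTER_CUBIC))
E
```

```text
[0.52624941 0.06911361 0.00627838] [-0.10386687 -0.10816289 -0.16085278]
side 275 [524.1   9.9] [103.5  34.5] 88.9 [[506.0, -41.0], [540.0, -42.0], [542.0, 61.0], [508.0, 62.0]]
ear [ 0.528  -0.0201] 0.0014 z 0.042
```

View pics/c6.png

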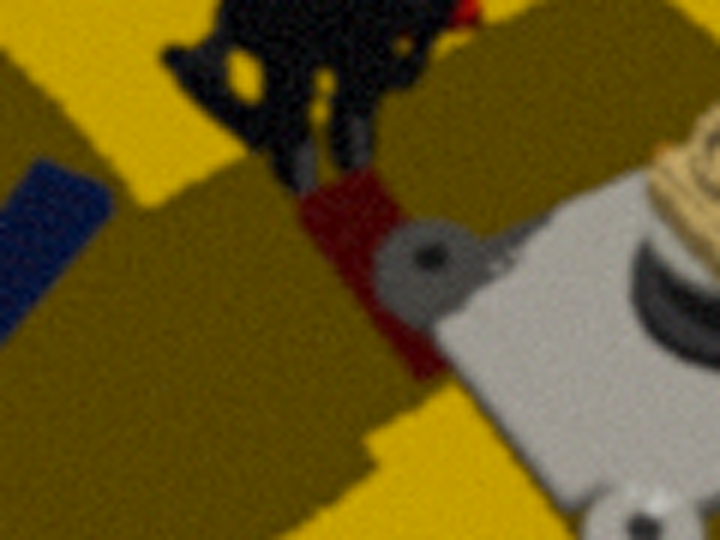

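The side view shows the wedge under the ear (430,265): heel at (340,195), toe coming out at (425,365). Its axis passes about 3 mm on the −x side of the foot's centre. I'll give one small nudge in +x at its centre of mass before seating it.

Request:
{"op": "send_rows", "data": {"jaw": 0, "series": [[0.8,0,0,0,0,0],[1,-1,-3,0,0,0],[0,-3,-5,0,0,0],[-3,-4.5,-5,0,0,0],[-5.1,-4.5,-5,0,0,0],[-5.1,-4.5,-4,0,0,0],[-5.1,-4.5,-1.5,0,0,0],[-5.1,-4.5,0,0,0,0],[-5.1,-4.5,0,0,0,0],[-5.1,-4,0,0,0,0],[-5.1,-3.5,0,0,0,0],[-5.1,-3,0,0,0,0],[-5.1,-2.8,0,0,0,0],[-5.1,-2.6,0,0,0,0],[-5.1,-2.5,0,0,0,0],[-5.1,-2.4,0,0,0,0],[-5.1,-2.4,0,0,0,0]]}}

```text
time: 14.17
eef_pos: [0.5032, 0.0181, 0.0064]
ee_rot: [3.142, -0.0, 1.587]
contact_force: [-0.0, -0.6, 0.3]
gripper_width: 0.0001
gripper_force: 0.0
```

Request:
{"op": "send_rows", "data": {"jaw": 1.6, "series": [[0,-0.6,0,0,0,0],[0,-1,-3,0,0,0],[2,-1,-5,0,0,0],[4.5,1,-5,0,0,0],[7,2.4,-5,0,0,0],[7,2.4,-4,0,0,0],[7,2.4,-1,0,0,0],[7,2.4,0,0,0,0],[7,2.4,0,0,0,0]]}}

```text
time: 14.92
eef_pos: [0.5233, 0.088, 0.0039]
ee_rot: [-3.137, 0.001, 1.587]
contact_force: [-1.1, -0.6, 0.3]
gripper_width: 0.0161
gripper_force: 0.0
```

```bash
python3 - <<'E'
from h import *
print(state()["eef_pos"],state()["contact_force"])
s,m=wedge("side",(.52,.03));ear(s)
C=cloud(s)
for y0 in np.arange(-.04,.06,.01):
    q=C[m&(abs(C[...,1]-y0)<.006)]
    if len(q): print(round(y0,3),np.percentile(q[:,0],[2,98]).round(4))
E
```

```text
[0.52327349 0.08797206 0.00391001] [-1.12827914 -0.55128121  0.25210886]
side 241 [527.2   9.3] [34.4 96.3] 0.2 [[510.0, 57.0], [510.0, -39.0], [545.0, -39.0], [544.0, 58.0]]
ear [ 0.5286 -0.021 ] 0.001 z 0.0418
-0.04 [0.5132 0.5244]
-0.03 [0.513 0.523]
-0.02 [0.5119 0.5227]
-0.01 [0.5111 0.5192]
0.0 [0.5106 0.5143]
0.01 [0.5101 0.521 ]
0.02 [0.51   0.5312]
0.03 [0.5107 0.5414]
0.04 [0.5104 0.5426]
0.05 [0.5102 0.5414]
```

The wedge is now square, and its axis is within about 1 mm of the foot. I'll bring the heel up to near-contact, then feel for the seat.

Request:
{"op": "send_rows", "data": {"series": [[-0.6,0.2,0,0,0,0],[-1,0.2,0,0,0,0],[-1.4,0.2,0,0,0,0],[-1.7,0.2,0,0,0,0],[-2,0.2,0,0,0,0],[-2.3,0.2,0,0,0,0],[-2.5,0.2,0,0,0,0],[-2.6,0.2,0,0,0,0],[-2.6,0.2,0,0,0,0],[-2.6,0.2,0,0,0,0]]}}

```text
time: 15.8
eef_pos: [0.5283, 0.0626, 0.0063]
ee_rot: [-3.141, 0.0, 1.587]
contact_force: [0.8, 0.7, -0.3]
gripper_width: 0.0162
gripper_force: 0.0
```

Request:
{"op": "send_rows", "data": {"series": [[-0.1,0,0,0,0,0],[-0.2,0,0,0,0,0],[-0.2,0,0,0,0,0],[-0.2,0,0,0,0,0]]}}

```text
time: 16.13
eef_pos: [0.5284, 0.0605, 0.0063]
ee_rot: [-3.142, 0.0, 1.587]
contact_force: [0.6, 0.3, 0.2]
gripper_width: 0.0161
gripper_force: 0.0
```

Request:
{"op": "send_rows", "data": {"series": [[-0.05,0,0,0,0,0],[-0.1,0,0,0,0,0],[-0.15,0,0,0,0,0],[-0.15,0,0,0,0,0]]}}

```text
time: 16.47
eef_pos: [0.5284, 0.059, 0.0063]
ee_rot: [-3.142, 0.0, 1.587]
contact_force: [0.6, 0.1, -0.7]
gripper_width: 0.0158
gripper_force: 0.0
```

Request:
{"op": "send_rows", "data": {"series": [[-0.05,0,0,0,0,0],[-0.1,0,0,0,0,0],[-0.1,0,0,0,0,0]]}}

```text
time: 16.72
eef_pos: [0.5285, 0.0581, 0.0063]
ee_rot: [3.142, -0.0, 1.587]
contact_force: [0.0, 0.8, -0.7]
gripper_width: 0.0161
gripper_force: 0.6
```

Request:
{"op": "send_rows", "data": {"series": [[-0.05,0,0,0,0,0],[-0.1,0,0,0,0,0],[-0.1,0,0,0,0,0]]}}

```text
time: 16.97
eef_pos: [0.5285, 0.0572, 0.0063]
ee_rot: [-3.142, -0.001, 1.587]
contact_force: [0.1, 4.5, -0.2]
gripper_width: 0.016
gripper_force: 2.2
```

```bash
python3 - <<'E'
from h import *
for i in range(3):
    s=snapshot("side"); print(state()["eef_pos"],state()["contact_force"])
wedge("side",(.52,.02),s);ear(s)
E
```

```text
[0.5284688  0.05728993 0.00631708] [-0.51564178  3.76008283 -0.51190291]
[0.52846833 0.05724378 0.0063133 ] [-0.02278303  4.30168518  0.10579125]
[0.52845069 0.05722973 0.00631615] [-0.94527266  6.17588891  0.05646134]
side 229 [ 5.221e+02 -2.000e-01] [101.6  34.9] 83.1 [[499.0, -48.0], [533.0, -53.0], [546.0, 48.0], [511.0, 52.0]]
ear [ 0.5286 -0.0207] 0.0014 z 0.0419
```

```bash
python3 - <<'E'
from h import *
s,m=wedge("side",(.52,.02));C=cloud(s)
for y0 in np.arange(-.05,.06,.01):
    q=C[m&(abs(C[...,1]-y0)<.006)]
    if len(q): print(round(y0,3),len(q),np.percentile(q[:,0],[2,98]).round(4))
c=proj(s,[[.525,.0,.0]])[0].astype(int)
cv2.imwrite("pics/c7.png",cv2.resize(s["frame"][c[1]-35:c[1]+35,c[0]-45:c[0]+45],None,fx=8,fy=8,interpolation=cv2.INTER_CUBIC))
E
```

```text
side 225 [527.8  -2.8] [ 34.6 104. ] 0.7 [[510.0, 49.0], [511.0, -55.0], [546.0, -55.0], [545.0, 49.0]]
-0.05 14 [0.5134 0.5237]
-0.04 19 [0.5121 0.5239]
-0.03 19 [0.5123 0.5228]
-0.02 15 [0.5118 0.5222]
-0.01 10 [0.511  0.5169]
0.0 10 [0.5105 0.5151]
0.01 17 [0.5104 0.5217]
0.02 34 [0.5103 0.5329]
0.03 55 [0.5105 0.5437]
0.04 57 [0.5104 0.5431]
0.05 12 [0.514  0.5428]
```

View pics/c7.png

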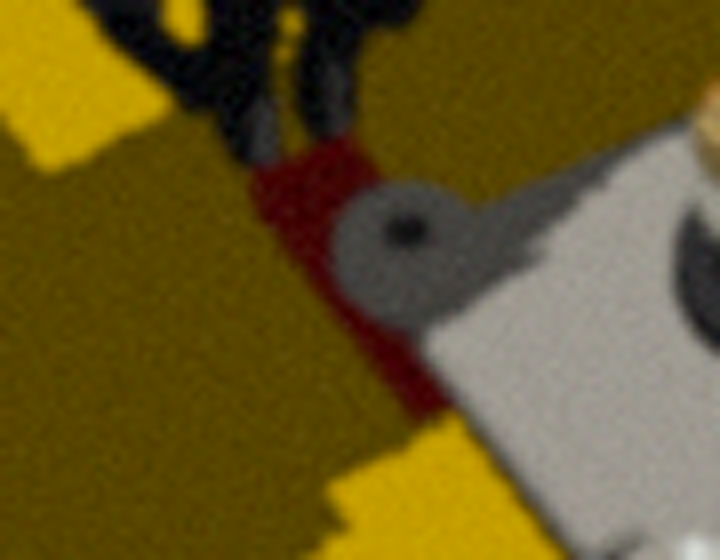

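The side view shows the wedge straight under the ear (405,250), both fingertips on the heel (300,160) and the toe at (430,400). The push is at about 5 N. I'll go up to about 8–9 N in half-millimetre steps.

Request:
{"op": "send_rows", "data": {"series": [[-0.05,0,0,0,0,0],[-0.05,0,0,0,0,0],[-0.05,0,0,0,0,0]]}}

```text
time: 17.42
eef_pos: [0.5285, 0.0568, 0.0063]
ee_rot: [-3.142, -0.001, 1.587]
contact_force: [0.6, 5.9, 0.0]
gripper_width: 0.016
gripper_force: 3.0
```

```bash
python3 - <<'E'
from h import *
f=[]
for i in range(4): s=snapshot("side"); f.append(state()["contact_force"])
print(state()["eef_pos"],np.mean(f,0));ear(s)
E
```

```text
[0.52850118 0.05681224 0.00633236] [-0.08212049  5.93797793 -0.31185268]
ear [ 0.5285 -0.0204] 0.0013 z 0.0418
```

Request:
{"op": "send_rows", "data": {"series": [[-0.05,0,0,0,0,0],[-0.08,0,0,0,0,0],[-0.08,0,0,0,0,0],[-0.08,0,0,0,0,0]]}}

```text
time: 17.95
eef_pos: [0.5285, 0.0563, 0.0063]
ee_rot: [3.142, -0.001, 1.587]
contact_force: [0.7, 10.0, -1.5]
gripper_width: 0.0162
gripper_force: 4.4
```

```bash
python3 - <<'E'
from h import *
f=[]
for i in range(4): s=snapshot("side"); f.append(state()["contact_force"])
print(state()["eef_pos"],np.mean(f,0));ear(s)
E
```

```text
[0.52848207 0.05636655 0.00634534] [-0.13128131  9.29239642 -0.69357454]
ear [ 0.5279 -0.0204] 0.0018 z 0.0417
```

Seated at about 9 N. I'll back off, shut the fingers, move above the ear and press.

Request:
{"op": "send_rows", "data": {"jaw": 0, "series": [[0.3,0,0,0,0,0],[1,0,0,0,0,0],[1.5,0,-2,0,0,0],[1.5,0,-5,0,0,0],[1.5,-0.2,-8,0,0,0],[-1.5,-0.2,-8,0,0,0],[-4.5,-0.2,-8,0,0,0],[-7.6,-0.2,-8,0,0,0],[-7.6,-0.2,-8,0,0,0],[-7.6,-0.2,-6,0,0,0],[-7.6,-0.2,-4.6,0,0,0],[-7.6,-0.2,-4.4,0,0,0],[-7.6,-0.2,-4.4,0,0,0],[-7.6,-0.2,-4.4,0,0,0]]}}

```text
time: 19.32
eef_pos: [0.528, -0.02, 0.0509]
ee_rot: [3.141, 0.0, 1.587]
contact_force: [-0.1, 0.3, 1.1]
gripper_width: -0.0001
gripper_force: 0.0
```

```bash
python3 - <<'E'
from h import *
s=snapshot("side");print(state()["eef_pos"],state()["contact_force"]);wedge("side",(.52,.01),s)
e=proj(s,[[.5275,-.02,.042],state()["eef_pos"]]);print(e)
c=proj(s,[[.525,.0,.03]])[0].astype(int)
cv2.imwrite("pics/c8.png",cv2.resize(s["frame"][c[1]-45:c[1]+35,c[0]-50:c[0]+50],None,fx=7,fy=7,interpolation=cv2.INTER_CUBIC))
E
```

```text
[ 0.52817742 -0.02003188  0.05111483] [-0.22843314  0.84581634 -0.37894424]
side 190 [521.8  -4. ] [94.2 27.6] 87.3 [[506.0, -50.0], [533.0, -52.0], [538.0, 42.0], [510.0, 44.0]]
[[342.37274564 244.33373062]
 [342.65532999 241.64043863]]
```

View pics/c8.png

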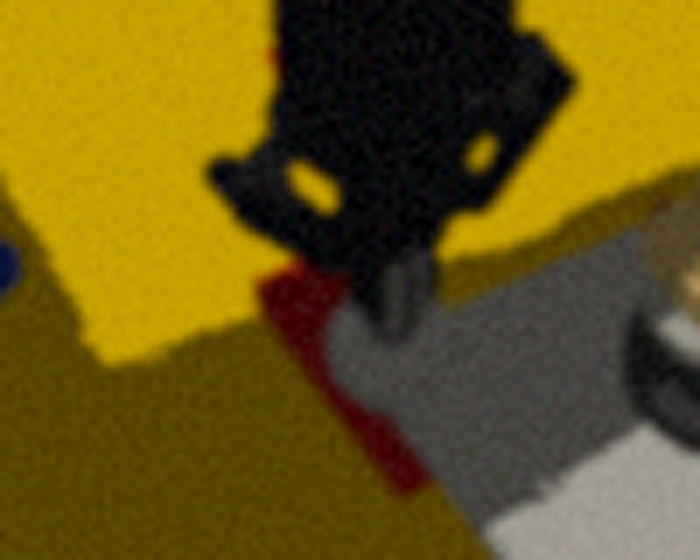

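The side view shows the tip (395,335) over the ear, with the wedge in place below it (heel (300,285), toe (410,475)). Pressing.

Request:
{"op": "send_rows", "data": {"series": [[0,0,0.3,0,0,0],[0,0,0.6,0,0,0],[0,0,0.8,0,0,0],[0,0,0.9,0,0,0],[0,0,0.9,0,0,0]]}}

```text
time: 19.78
eef_pos: [0.5279, -0.0202, 0.0419]
ee_rot: [3.141, -0.0, 1.587]
contact_force: [-4.1, 0.6, 14.0]
gripper_width: 0.0001
gripper_force: 6.6
```

Request:
{"op": "send_rows", "data": {"series": [[0,0,0.05,0,0,0],[0,0,0.1,0,0,0],[0,0,0.1,0,0,0]]}}

```text
time: 20.03
eef_pos: [0.5279, -0.0202, 0.0417]
ee_rot: [3.14, -0.0, 1.587]
contact_force: [-10.4, 0.8, 28.5]
gripper_width: 0.0001
gripper_force: 14.3
```

28 N down and the corner holds at 41.7 mm, so it does not rock. I'll hold briefly, then lift away.

Request:
{"op": "send_rows", "data": {"series": [[0,0,0,0,0,0],[0,0,0,0,0,0],[0,0,0,0,0,0],[0,0,0,0,0,0]]}}

```text
time: 20.37
eef_pos: [0.5279, -0.0202, 0.0417]
ee_rot: [3.14, -0.0, 1.587]
contact_force: [-10.5, 0.7, 28.3]
gripper_width: -0.0001
gripper_force: 14.2
```

Request:
{"op": "send_rows", "data": {"series": [[0,0,-0.2,0,0,0],[0,0,-1,0,0,0],[0,0,-4,0,0,0],[0,0,-8,0,0,0],[4,0,-12,0,0,0],[8,0,-14,0,0,0],[12,-4,-14,0,0,0],[16,-8,-14,0,0,0],[20,-12,-14,0,0,0],[24,-16,-14,0,0,0],[28,-20,-14,0,0,0],[32,-22,-14,0,0,0],[35,-24,-14,0,0,0],[35,-24,-14,0,0,0],[35,-24,-14,0,0,0],[35,-24,-14,0,0,0],[35,-24,-14,0,0,0],[35,-24,-14,0,0,0]]}}

```text
time: 21.87
eef_pos: [0.2821, 0.3257, 0.1805]
ee_rot: [3.141, 0.0, 1.588]
contact_force: [0.0, 0.2, -0.0]
gripper_width: -0.0001
gripper_force: 0.0
```

```bash
python3 - <<'E'
from h import *
print(state()["time"],state()["eef_pos"])
S={}
for n in("side","top"):
    s,m=wedge(n,(.52,.01));ear(s);S[n]=s;C=cloud(s)
    P=C[...,2];b=(P>.034)&(P<.05)&(abs(C[...,0]-.615)<.14)&(abs(C[...,1]+.09)<.13)
    q=C[b];print("base",cv2.minAreaRect((q[:,:2]*1000).astype(np.float32)))
    A=np.c_[q[:,:2]-q[:,:2].mean(0),np.ones(len(q))];print("tilt",np.linalg.lstsq(A,q[:,2],rcond=None)[0].round(4))
    C0=cloud(dict(np.load(n+"0.npz")));P=C0[...,2];b=(P>.034)&(P<.05)&(abs(C0[...,0]-.615)<.14)&(abs(C0[...,1]+.09)<.13);q=C0[b]
    A=np.c_[q[:,:2]-q[:,:2].mean(0),np.ones(len(q))];print("tilt0",np.linalg.lstsq(A,q[:,2],rcond=None)[0].round(4))
s=S["top"]["frame"][150:350,230:440];cv2.imwrite("pics/c9.png",cv2.resize(s,None,fx=2.8,fy=2.8,interpolation=cv2.INTER_CUBIC))
E
```

```text
21.8667 [0.28213433 0.32573573 0.18050724]
side 200 [526.3  -4.3] [33.2 95.2] 0.8 [[509.0, 43.0], [510.0, -52.0], [544.0, -52.0], [542.0, 44.0]]
ear [ 0.5287 -0.0207] 0.0011 z 0.0418
base ((619.3924560546875, -92.15914916992188), (223.51968383789062, 193.70701599121094), 0.8584937453269958)
tilt [0.0036 0.0035 0.0417]
tilt0 [0.0033 0.0024 0.0418]
top 360 [526.   19.1] [34.5 48.8] 0.2 [[509.0, 43.0], [509.0, -5.0], [543.0, -5.0], [543.0, 44.0]]
ear [ 0.5262 -0.0204] 0.0011 z 0.0423
base ((616.7073364257812, -92.85787200927734), (221.4547882080078, 191.6111602783203), 0.8646218180656433)
tilt [-0.0003 -0.      0.0421]
tilt0 [0.0001 0.0004 0.0421]
```

View pics/c9.png

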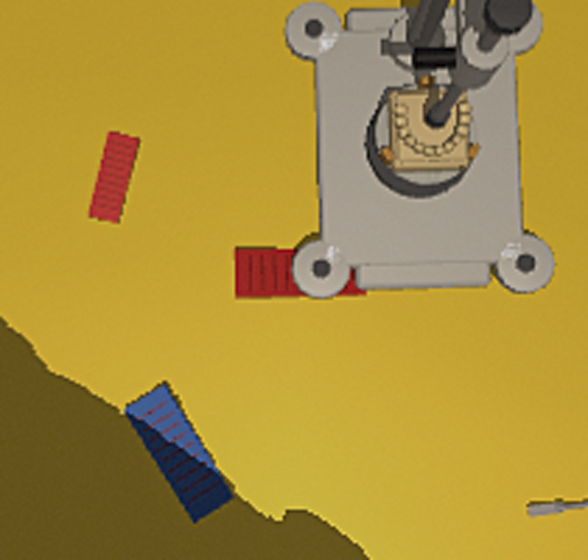

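The top view shows the wedge squarely under the front left ear (320,268), its heel at (240,272) and its toe just visible at (360,285). The base is level and unmoved, and the small red wedge, the blue wedge and the carver are where they were. Handing in.

```bash
python3 -c "
from rig import *
print(finish_job())"
```

```text
the job is handed in; nothing more can be done
None
```

I pushed the large red wedge squarely under the front left foot and seated it at about 9 N. Pressed down with 28 N, that corner held without rocking and the base stayed level and in place; I then withdrew the arm and handed the job in at about 22 s.

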